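# Snap the front lamp into its handlebar clip and aim it straight ahead

## Robot

A 6-joint arm with a two-finger parallel gripper is mounted at the origin on a cart in front of the work surface, level with it; the furniture and walls round the work are solid. World frame = base frame: x ahead of the robot, y to its left, z up, the work surface at z = 0. Lengths are in m, angles in degrees, forces in N, time in s.
With the tool pointing down it reaches from about 0.35 to 0.875 m from the base axis. Payload 4.2 kg.
Tool frame: the origin (TCP) lies where the fingers leave the gripper's body, on its centre line; the fingertips stand 70 mm ahead of it and the grasp point (between the pads) lies 51 mm ahead of it; z points along the fingers, y is the direction in which the jaws open and shut (so a half turn about z gives the same grasp; the last joint's range is limited). The gripper opens to 87 mm and grips with 3 to 60 N. Pads are 19 mm wide; open, the fingers measure 117 mm over their backs; the gripper's body (75 mm by 190 mm) begins 51 mm behind the grasp point.
Start: joints at [14.817, 22.042, 0.453, 0, -68.411, -14.817], TCP at [0.625, 0, 0.292] pointing down, gripper open.
Joint ranges: [-179.83, 179.83], [-69.29, 118.12], [-61.27, 80.66], [-181.25, 117.63], [-171.15, -9.14], [-177.46, 177.46]. Speed limits (degrees/s): [159.86, 159.86, 180, 180, 180, 180].

## Interface

Orientations are given as a 3x3 rotation matrix whose columns are the frame's x, y, z axes.
In Python, from station import sense, capture, camera_model, finish_job gives the robot as it stands.
- The arm moves only by the shell command python3 -m inch 'ROWS'. ROWS is JSON, a list of rows, each an object with "hand": the closure, from 0 (fully open) to 1 (shut); "slide": the shift along the world's x, y, z in cm, a list of three; "yaw": the turn about the world's z in rad. A call has 1 to 10 rows; each row is the pose to reach, as a shift and turn from the pose commanded when the call began; what a row does not reach only later rows make up. A row lasts 1/8 s, in which the tool goes at most 62.5 mm and 10.7 degrees, less where a joint would pass 70% of its speed; a pose out of reach is approached as far as the arm can. A call with a gripper value outside its range is refused whole. The fingers move at their own pace and stop on an object; the grip force is fixed at half the most. Time passes only in rows, so rows that repeat a pose let the fingers close. It gives the time, the measured TCP pose, the force and the opening at its end, in the units of the state.
- sense(): the state, without advancing time (a new reading comes with each control period).
- capture(name): name is "scene" or "side" or "wrist"; returns the picture (480x640x3 uint8, blue, green, red); there is no depth.
- camera_model(name): a dict with "mtx" (3x3 intrinsics, pixels), "xyz" and "orientation" of the camera in the world; the wrist camera has in their place "tool_from_camera" (4x4, takes a point from camera to tool coordinates, whose origin is the TCP and whose axes are the flange's). Camera axes: x right, y up, looking along -z (the intrinsics and any distortion apply to the point x, -y, -z); pixel columns grow to the right and rows downward; lengths in m; the calibration is good to about 2 mm. A picture is of the moment at which its call begins: read the wrist's pose just before it. camera_model takes no time and is no camera call.
- finish_job(): hands the job in, once; it reports no verdict.
The state is a dict: "time_s": time; "joints": joint angles; "joint_velocities": joint speeds; "effort": joint torques, N m; "tcp_pos": TCP position; "ee_rot": TCP orientation; "wrist_force": force on the tool from outside, world axes, zero at the start; "moment": the same for the moment, N m; "gripper_width": opening from 0.0 (shut) to 1.0 (fully open).
Only numpy, scipy, OpenCV 4.12 (cv2) and the standard library are available. Lean on these libraries where they do the work, as an engineer would, in place of code of your own. Each camera call takes 0.05 s, during which the arm holds its last target. There are 200 camera calls.

## Task

Fit the front lamp to this handlebar: lay it lens forward over the sprung clip beside the stem, middle over middle, and press it down until the spring fingers snap round the barrel and it sits fully home. Clip and lamp must finish swivelled so that the lamp points straight ahead, square to the bar and away from the rider's side; let go of it there. Leave the torque wrench, the brake caliper and the roll of black tape where they lie.

Things in the scene. Friction and masses are not known exactly. Their poses are not given: they have to be found in the camera images.
- lamp_center (a point): Centre of the lamp: a loose torch-style front light of about 80 g, a cylinder 25 mm across and 96 mm long, lying on the bench at the start (centre 12.5 mm up; it can roll). Black barrel; silver head 17 mm long with the lens at one end; orange rubber switch at the other. x axis along the barrel towards the lens; y and z turn with it as it rolls.
- lamp_lens (a point): Middle of the lamp's lens, 48 mm from lamp_center along its x axis.
- clip_seat (a point): Where the lamp's centre lies when fully home in the clip, about 145 mm above the bench. x axis along the clip's level trough, y across, z up. Two pairs of bright steel spring fingers, each 9 mm wide, stand 24 mm before and behind this point along x: 39 mm between the pairs is free for a gripper on the barrel. The clip takes the lamp either way round.
- jaw_left (a joint): Opening in rad (0 shut, stops at 0.45) of the two sprung fingers on the clip's +y side; those on the -y side mirror them. Their lips (16 mm apart when shut) lie 10 mm above clip_seat; flared tips 15 mm aside, 17 mm above. A level lamp coming straight down meets the lips with its centre 20 mm above clip_seat; 8 to 15 N push it past, then they snap shut over it and hold it.
- straight_ahead (a point): The same point as clip_seat, on the swivel's upright axis, but in a frame fixed to the handlebar: x axis straight ahead (level, square to the bar, away from the rider's side and the stem's post), y along the bar to the rider's left, towards the stem, z up.
- lamp_clip (a joint): Swivel angle of the clip in rad about the upright axis through clip_seat: 0 when its trough points straight ahead, positive with its front turned to the rider's left (counter-clockwise from above); starts between 0.4 and 1.1. Stiff (about 0.15 N m), stays where left; the lamp held in the clip turns it. Under the lamp: a rail 14 mm wide, a turntable 13 mm in radius from 32 mm below clip_seat.
- handlebar: Handlebar, 500 mm wide with black grips, levers and a bell, clamped by its stem to a post on a steel plate (170 x 140 mm) fixed to the bench. Origin on the bench under the bar's middle; x straight ahead, y to the rider's left. Bar axis 85 mm up, stem and post top 107, bell top 121; post 70 mm behind the bar. The lamp clip sits 75 mm right of the stem.
- torque_wrench: Bystander: small torque wrench, silver shank and black grip, 27 x 228 x 29 mm, lying on the bench along its y axis; origin at its middle, on the bench.
- caliper: Bystander: black disc brake caliper, 30 x 55 x 36 mm, on the bench; origin under its middle.
- tape_roll: Bystander: roll of black tape lying flat, 68 mm across, 18 mm high; origin under its middle.
Things that resemble listed ones, but are neither listed nor needed, are in the scene too. Of the things that look like the part that bears lamp_center, the middle-sized one is meant.

How it is judged (in metres and radians):
At the end, for the whole second after the job is handed in: The lamp lies fully home in the clip (centre within 2.5 mm of clip_seat in height and sideways, within 12 mm along the trough, parallel to it within 0.06 rad), its axis within 0.09 rad (5 degrees) of straight ahead with the lens forward, at rest and released (z of lamp_center in the frame of clip_seat between -0.0025 and 0.0025 m and y of lamp_center in the frame of clip_seat between -0.0025 and 0.0025 m and x of lamp_center in the frame of clip_seat between -0.012 and 0.012 m and angle between the x axis of lamp_center and the x axis of clip_seat, either way round below 0.06 rad and angle between the x axis of lamp_center and the x axis of straight_ahead, either way round below 0.09 rad and x of lamp_lens in the frame of straight_ahead above 0.03 m and linear speed of lamp below 0.02 m/s); the robot touches nothing.
It fails at once if the torque wrench is shifted by more than 25 mm (distance of torque_wrench from where it was at the start of the episode above 0.025 m).
It fails at once if the brake caliper is shifted by more than 25 mm (distance of caliper from where it was at the start of the episode above 0.025 m).
It fails at once if the roll of tape is shifted by more than 25 mm (distance of tape_roll from where it was at the start of the episode above 0.025 m).
It also fails if it takes over 42 s, if anything falls off the work surface, if the arm or the gripper's body presses on something with over 40 N, if the wrist force passes 120 N, or if a joint passes its speed limit or range.

## Working session

There is one attempt and no reset: what is moved stays moved. The work goes in short steps, Python scripts to look and compute and a shell command to move; the robot and the scene stay as the last step left them, time stands still between calls to the robot, and variables do not carry over. Pictures are saved under pics/ and viewed, about 8 in all and at most 12, crops included, and the job is handed in when it is done.

```bash
mkdir -p pics; python3 - <<'E'
from station import *
import cv2
s=sense();print({k:s[k] for k in('time_s','tcp_pos','ee_rot','wrist_force','gripper_width')})
for n in('scene','side','wrist'):
    cv2.imwrite(f'pics/{n}0.png',capture(n)); print(n,camera_model(n))
E
```

```text
{'time_s': 0.0, 'tcp_pos': array([6.24557738e-01, 1.98493553e-05, 2.91168964e-01]), 'ee_rot': array([[-1.91245903e-04, -9.99997643e-01, -2.16285110e-03],
       [-9.99999979e-01,  1.91409230e-04, -7.53076819e-05],
       [ 7.57214940e-05,  2.16283665e-03, -9.99997658e-01]]), 'wrist_force': array([ 0.47438331, -0.28201097,  0.23518112]), 'gripper_width': 1.0015676824408224}
scene {'mtx': array([[514.8129064 ,   0.        , 313.34318083],
       [  0.        , 514.8129064 , 244.2097432 ],
       [  0.        ,   0.        ,   1.        ]]), 'xyz': array([ 0.01600643, -0.64395662,  0.90844558]), 'orientation': array([[ 0.71702764,  0.51135226, -0.47369846],
       [-0.6970039 ,  0.51862521, -0.49519032],
       [-0.00754472,  0.68523482,  0.72828313]])}
side {'mtx': array([[436.45540077,   0.        , 316.08996275],
       [  0.        , 436.45540077, 236.50339124],
       [  0.        ,   0.        ,   1.        ]]), 'xyz': array([ 0.55249243, -0.92184316,  0.62914046]), 'orientation': array([[ 0.99985062,  0.01613001, -0.00620969],
       [-0.01388191,  0.5353868 , -0.84449291],
       [-0.01029709,  0.84445296,  0.53553074]])}
wrist {'mtx': array([[381.57921168,   0.        , 321.57915737],
       [  0.        , 381.57921168, 242.9268253 ],
       [  0.        ,   0.        ,   1.        ]]), 'tool_from_camera': array([[ 1.20221940e-03,  9.55687685e-01,  2.94380033e-01,
         8.10729793e-02],
       [ 9.99999099e-01, -1.32485250e-03,  2.17157723e-04,
         4.03274029e-04],
       [ 5.97545085e-04,  2.94379507e-01, -9.55688416e-01,
        -9.13171500e-02],
       [ 0.00000000e+00,  0.00000000e+00,  0.00000000e+00,
         1.00000000e+00]])}
```

View pics/scene0.png

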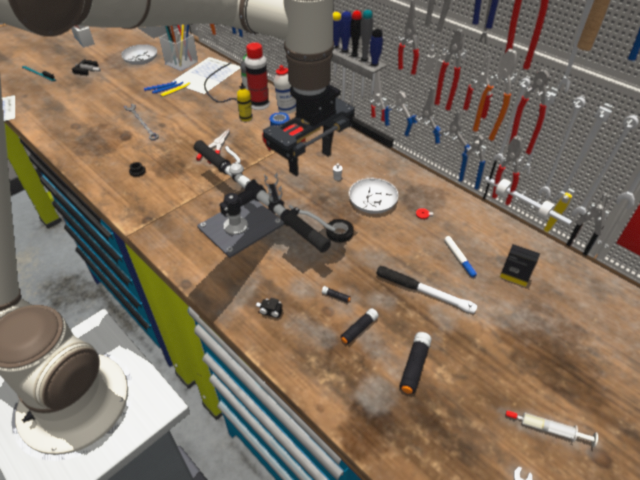

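View pics/side0.png

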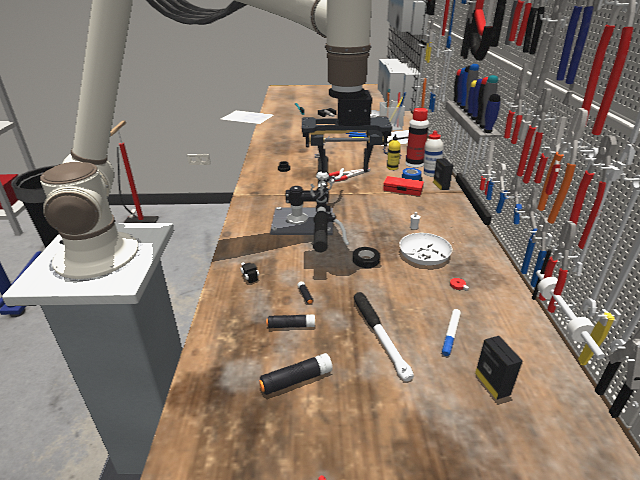

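Scene: small lamp at (336,294), middle lamp at (360,326), large one at (416,363); the handlebar's clip is near (275,190), with the post on the robot's side. In the side view the middle lamp is at (291,321), lens to the right. Next I'll get closer crops and the wrist view.

```bash
python3 - <<'E'
import cv2,numpy as np
a=cv2.imread('pics/scene0.png')[140:260,185:345];b=cv2.imread('pics/side0.png')[150:270,240:400]
w=cv2.imread('pics/wrist0.png')
z=lambda i:cv2.resize(i,(400,300),interpolation=cv2.INTER_CUBIC)
bot=np.zeros((300,800,3),np.uint8);bot[:,:400]=cv2.resize(w,(400,300));bot[:,400:]=z(cv2.imread('pics/side0.png')[285:345,240:320])
cv2.imwrite('pics/c1.png',np.vstack([np.hstack([z(a),z(b)]),bot]))
E
```

```text
(no output)
```

View pics/c1.png

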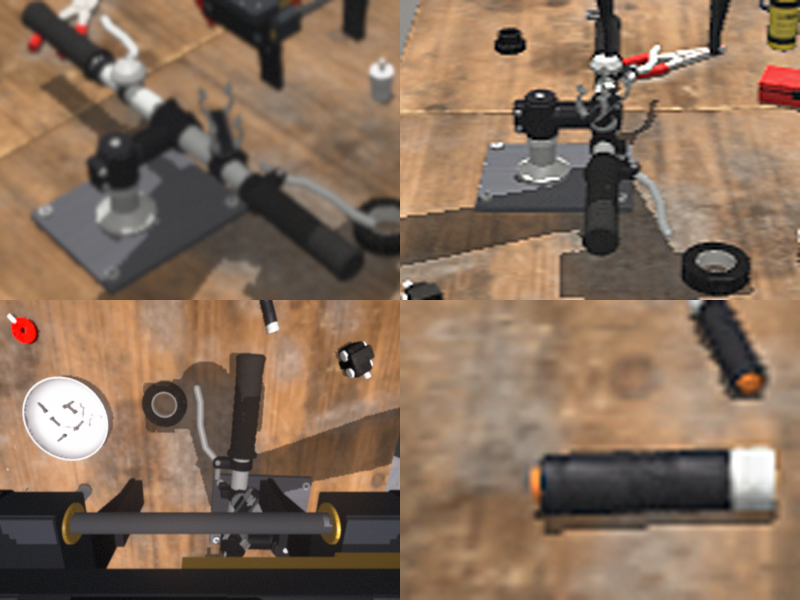

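The crops show the barrel of the middle lamp with its orange end left and silver head right. The clip stands turned above the bar, right of the stem. Next I'll measure by rays.

```bash
cat > h.py <<'E'
import cv2,numpy as np
from station import *
def cam(n,s=None):
    m=camera_model(n)
    if n!='wrist': return m['mtx'],m['xyz'],m['orientation']
    s=s or sense();T=m['tool_from_camera'];R=s['ee_rot']
    return m['mtx'],s['tcp_pos']+R@T[:3,3],R@T[:3,:3]
def ray(c,p):
    K,o,R=c;d=np.linalg.inv(K)@[p[0],p[1],1];d=R@(d*[1,-1,-1]);return o,d/np.linalg.norm(d)
def plane(c,p,z):
    o,d=ray(c,p);return o+d*(z-o[2])/d[2]
def tri(c1,p1,c2,p2):
    o1,d1=ray(c1,p1);o2,d2=ray(c2,p2)
    t=np.linalg.lstsq(np.c_[d1,-d2],o2-o1,rcond=None)[0]
    a,b=o1+t[0]*d1,o2+t[1]*d2;return (a+b)/2,np.linalg.norm(a-b)
def proj(c,P):
    K,o,R=c;v=(R.T@(np.asarray(P)-o))*[1,-1,-1];u=K@v;return u[:2]/u[2]
E
python3 - <<'E'
from h import *
np.set_printoptions(precision=4,suppress=True)
for n,(x0,x1,y0,y1) in(('scene',(336,385,305,350)),('side',(262,320,310,335))):
    im=cv2.imread(f'pics/{n}0.png')[y0:y1,x0:x1];h=cv2.cvtColor(im,cv2.COLOR_BGR2HSV)
    dark=(h[...,2]<75).astype(np.uint8)
    k,l,st,ce=cv2.connectedComponentsWithStats(dark);i=1+st[1:,4].argmax()
    org=((h[...,0]<18)&(h[...,1]>170)&(h[...,2]>150));wh=(h[...,1]<45)&(h[...,2]>165)
    c=cam(n);o=np.array([x0,y0])
    f=lambda m:np.argwhere(m)[:,::-1].mean(0)+o
    for nm,m in(('dark',l==i),('org',org),('white',wh)):
        print(n,nm,m.sum(),f(m),plane(c,f(m),.0125))
c=cam('scene')
A,B=plane(c,(197,145),.085),plane(c,(325,245),.085)
print('bar',A,B,np.linalg.norm(A-B),(A+B)/2)
E
```

```text
scene dark 385 [357.0779 328.374 ] [ 0.4965 -0.2698  0.0125]
scene org 10 [344.1 339.3] [ 0.4581 -0.2692  0.0125]
scene white 70 [372.1571 312.3571] [ 0.5492 -0.2648  0.0125]
side dark 381 [286.6903 321.8373] [ 0.4959 -0.2692  0.0125]
side org 6 [266.8333 321.    ] [ 0.4555 -0.2658  0.0125]
side white 78 [310.1538 318.8846] [ 0.5432 -0.2619  0.0125]
bar [0.5842 0.3985 0.085 ] [ 0.5681 -0.1037  0.085 ] 0.5024672825063005 [0.5761 0.1474 0.085 ]
```

Two views agree on the middle lamp, about (0.50, −0.267), lens towards +x. The bar measures 502 mm against 500 and is yawed about −1.8°. Next I'll move over the lamp.

```bash
python3 -m inch '[{"hand":0,"slide":[-2,-5,0],"yaw":-0.17},{"hand":0,"slide":[-4,-10,0],"yaw":-0.34},{"hand":0,"slide":[-6,-15,0],"yaw":-0.51},{"hand":0,"slide":[-8,-20,0],"yaw":-0.68},{"hand":0,"slide":[-10,-24,-2],"yaw":-0.85},{"hand":0,"slide":[-12,-26.5,-4],"yaw":-1.02},{"hand":0,"slide":[-12.2,-26.7,-7],"yaw":-1.19},{"hand":0,"slide":[-12.2,-26.7,-9],"yaw":-1.36},{"hand":0,"slide":[-12.2,-26.7,-9],"yaw":-1.52},{"hand":0,"slide":[-12.2,-26.7,-9],"yaw":-1.52}]'
python3 - <<'E'
from h import *
np.set_printoptions(precision=4,suppress=True)
s=sense();print(s['joints'],s['tcp_pos'],s['ee_rot'])
im=capture('wrist');cv2.imwrite('pics/w1.png',im)
for n in('scene','side'): cv2.imwrite(f'pics/{n}1.png',capture(n))
im2=im.copy();c=cam('wrist',s)
p=proj(c,[.502,-.267,.0125]);print(p);cv2.circle(im2,tuple(int(v) for v in p),4,(0,0,255),1)
a=cv2.imread('pics/scene1.png')[140:230,225:345];b=cv2.imread('pics/side1.png')[150:240,260:380]
z=lambda i:cv2.resize(i,(400,300),interpolation=cv2.INTER_CUBIC)
bot=np.zeros((300,800,3),np.uint8);bot[:,:400]=cv2.resize(im2,(400,300))
cv2.imwrite('pics/c2.png',np.vstack([np.hstack([z(a),z(b)]),bot]))
E
```

```text
time_s: 1.4
tcp_pos: [0.5028, -0.267, 0.2018]
ee_rot: [[-0.999, -0.053, -0.001], [-0.053, 0.999, 0.0], [0.001, 0.0, -1.0]]
wrist_force: [0.2, -0.2, -0.8]
gripper_width: 0.999
[-11.6655  21.3434 -14.7024  -0.0015 -54.0078 -75.3201] [ 0.5028 -0.267   0.2018] [[-0.9986 -0.0526 -0.0009]
 [-0.0526  0.9986  0.0002]
 [ 0.0009  0.0003 -1.    ]]
[321.2861 235.7711]
```

View pics/c2.png

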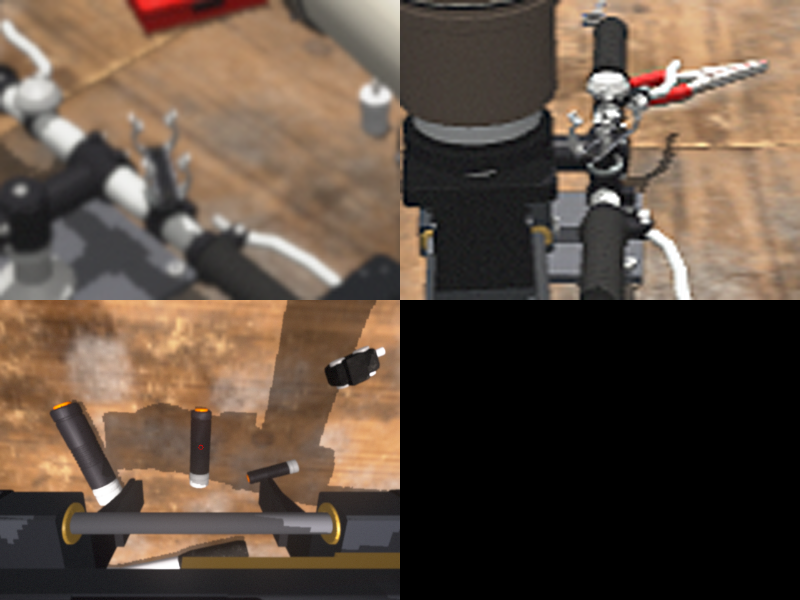

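The wrist view shows the middle lamp centred at about (321,236). The small lamp lies about 45 mm to its right and the large one to its left, so I'll go down with the fingers half closed.

```bash
python3 - <<'E'
from h import *
np.set_printoptions(precision=4,suppress=True)
im=cv2.imread('pics/w1.png');c=cam('wrist')
x0,y0,x1,y1=298,160,345,315
sub=cv2.cvtColor(im[y0:y1,x0:x1],cv2.COLOR_BGR2HSV);H,S,V=cv2.split(sub)
org=(H<18)&(S>200)&(V>150);wh=(S<60)&(V>150);dark=(V<62)&(S<120)
for n,m in(('org',org),('white',wh)):
    q=np.argwhere(m)[:,::-1]+[x0,y0];print(n,m.sum(),q.min(0),q.max(0),plane(c,q.mean(0),.0125),plane(c,(q[:,0].mean(),q[:,1].min()),.0125),plane(c,(q[:,0].mean(),q[:,1].max()),.0125))
# full-lamp small lamp & centre lines
for n,(a,b,cc,d) in(('small',(390,485,250,300)),):
    s2=cv2.cvtColor(im[cc:d,a:b],cv2.COLOR_BGR2HSV);m=(s2[...,1]<60)&(s2[...,2]>150);q=np.argwhere(m)[:,::-1]+[a,cc];print(n,plane(c,q.mean(0),.008))
print(plane(c,(395,300-300+(480-300)*1.6),.008))
E
```

```text
org 83 [312 173] [332 178] [ 0.4568 -0.2694  0.0125] [ 0.4551 -0.2695  0.0125] [ 0.4587 -0.2693  0.0125]
white 561 [303 279] [333 300] [ 0.5478 -0.2673  0.0125] [ 0.5386 -0.2678  0.0125] [ 0.5569 -0.2669  0.0125]
small [ 0.5235 -0.1471  0.008 ]
[ 0.545  -0.2047  0.008 ]
```

```bash
python3 -m inch '[{"hand":0.4,"slide":[0.2,-0.1,-3],"yaw":-0.01},{"hand":0.4,"slide":[0.2,-0.1,-6.5],"yaw":-0.01},{"hand":0.4,"slide":[0.2,-0.1,-9.5],"yaw":-0.01},{"hand":0.4,"slide":[0.2,-0.1,-11.8],"yaw":-0.01},{"hand":0.4,"slide":[0.2,-0.1,-12.9],"yaw":-0.01},{"hand":0.4,"slide":[0.2,-0.1,-12.9],"yaw":-0.01},{"hand":1,"slide":[0.2,-0.1,-12.9],"yaw":-0.01},{"hand":1,"slide":[0.2,-0.1,-12.9],"yaw":-0.01},{"hand":1,"slide":[0.2,-0.1,-12.9],"yaw":-0.01},{"hand":1,"slide":[0.2,-0.1,-12.9],"yaw":-0.01}]'
```

```text
time_s: 2.8
tcp_pos: [0.5052, -0.268, 0.0737]
ee_rot: [[-0.999, -0.041, 0.001], [-0.041, 0.999, -0.0], [-0.001, -0.0, -1.0]]
wrist_force: [-0.1, -0.5, 1.7]
gripper_width: 0.277
```

```bash
python3 -m inch '[{"hand":1,"slide":[0,0,0],"yaw":0},{"hand":1,"slide":[0,0,0],"yaw":0},{"hand":1,"slide":[0,0,2],"yaw":0},{"hand":1,"slide":[0,0,6],"yaw":0},{"hand":1,"slide":[0,0,11],"yaw":0},{"hand":1,"slide":[0,0,16],"yaw":0},{"hand":1,"slide":[0,0,19],"yaw":0},{"hand":1,"slide":[0,0,20],"yaw":0}]'
```

```text
time_s: 3.8
tcp_pos: [0.5053, -0.268, 0.2748]
ee_rot: [[-0.999, -0.041, 0.003], [-0.041, 0.999, -0.0], [-0.003, -0.001, -1.0]]
wrist_force: [-0.1, -0.2, -0.8]
gripper_width: 0.281
```

```bash
python3 -m inch '[{"hand":1,"slide":[2,4,1],"yaw":0},{"hand":1,"slide":[4,9,2],"yaw":0},{"hand":1,"slide":[6,14,3],"yaw":0},{"hand":1,"slide":[8,19,3],"yaw":0},{"hand":1,"slide":[10,24,3],"yaw":0},{"hand":1,"slide":[12,27,3],"yaw":0},{"hand":1,"slide":[14,30,3],"yaw":0},{"hand":1,"slide":[14.5,30,3],"yaw":0},{"hand":1,"slide":[14.5,30,3],"yaw":0}]'
python3 - <<'E'
from h import *
import pickle
s=sense();im=capture('wrist');cv2.imwrite('pics/wA.png',im);pickle.dump(s,open('sA.pkl','wb'))
for n in('scene','side'): cv2.imwrite(f'pics/{n}2.png',capture(n))
E
python3 -m inch '[{"hand":1,"slide":[0,3,0],"yaw":0},{"hand":1,"slide":[0,6,0],"yaw":0},{"hand":1,"slide":[0,8,0],"yaw":0},{"hand":1,"slide":[0,8,0],"yaw":0},{"hand":1,"slide":[0,8,0],"yaw":0}]'
python3 - <<'E'
from h import *
import pickle
s=sense();im=capture('wrist');cv2.imwrite('pics/wB.png',im);pickle.dump(s,open('sB.pkl','wb'))
A=cv2.imread('pics/wA.png');print(s['joints'])
o=[]
for i,f in((A,'sA.pkl'),(im,'sB.pkl')):
    c=cam('wrist',pickle.load(open(f,'rb')));p=proj(c,[.5737,.0724,.145]);print(p);o.append(p)
# crops 160x240 around the nominal
cr=[]
for i,p in((A,o[0]),(im,o[1])):
    x=int(p[0])-66;y=int(p[1])-100;print(x,y);M=np.float32([[1,0,-x],[0,1,-y]]);cr.append(cv2.resize(cv2.warpAffine(i,M,(133,200)),(399,600),interpolation=cv2.INTER_CUBIC))
cv2.imwrite('pics/c3.png',np.hstack(cr))
E
```

```text
time_s: 4.92
tcp_pos: [0.6496, 0.0317, 0.3012]
ee_rot: [[-0.999, -0.041, -0.004], [-0.041, 0.999, -0.001], [0.004, -0.001, -1.0]]
wrist_force: [-0.1, -0.7, -0.7]
gripper_width: 0.281
time_s: 5.7
tcp_pos: [0.6498, 0.1114, 0.3033]
ee_rot: [[-0.999, -0.04, -0.0], [-0.04, 0.999, -0.0], [0.0, -0.0, -1.0]]
wrist_force: [0.7, -0.3, -1.4]
gripper_width: 0.276
[ 2.37548503e+01  2.50504426e+01  6.77138100e+00  7.87436159e-03
 -7.17362626e+01 -1.11444288e+02]
[391.23374499 138.49455513]
[264.33925462 131.67643295]
325 38
198 31
```

View pics/c3.png

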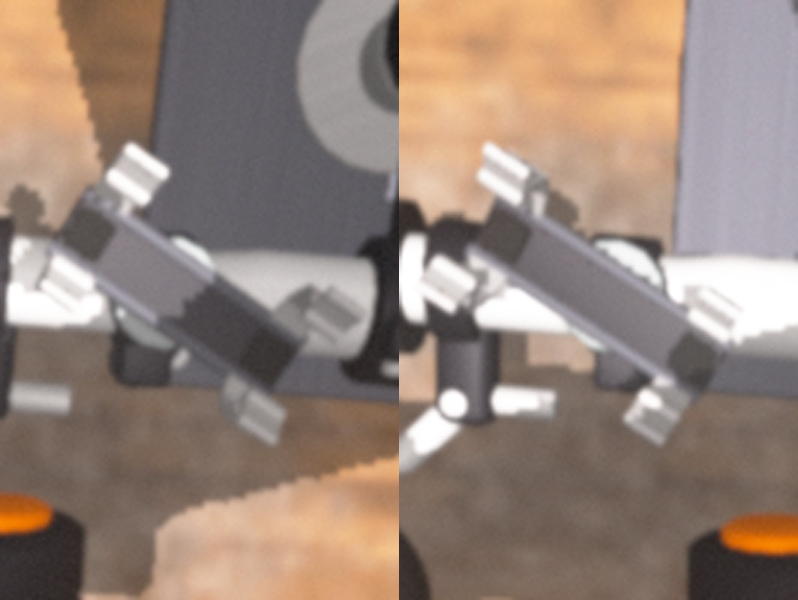

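Both wrist views show the clip: four bright fingertips and the rail running from lower right to upper left. I read these points at 3x crop scale. Next I'll triangulate them.

```bash
python3 - <<'E'
from h import *
import pickle
np.set_printoptions(precision=4,suppress=True)
C=[cam('wrist',pickle.load(open(f,'rb'))) for f in('sA.pkl','sB.pkl')]
off=[np.array([325,38]),np.array([198,31])]
P=[[(137,176),(65,283),(333,318),(255,412)],[(113,172),(51,282),(313,315),(256,415)]]
Q=[[(88,190),(305,340),(55,240),(270,390)],[(98,200),(326,345),(71,245),(301,390)]]
g=lambda k,p:np.array(p)/3+off[k]
T=[]
for i in range(4):
    X,e=tri(C[0],g(0,P[0][i]),C[1],g(1,P[1][i]));T.append(X);print('tip',X,e)
T=np.array(T);print('mean',T.mean(0))
for k in(0,1):
    W=np.array([plane(C[k],g(k,p),.159) for p in P[k]]);print(k,W.mean(0),W[0]-W[1],[np.degrees(np.arctan2(*(W[j]-W[i])[1::-1])) for i,j in((0,2),(1,3))])
for i in range(4):
    X,e=tri(C[0],g(0,Q[0][i]),C[1],g(1,Q[1][i]));print('rail',X,e)
for k in(0,1):
    W=np.array([plane(C[k],g(k,p),.13) for p in Q[k]]);print(k,W.mean(0),[np.degrees(np.arctan2(*(W[j]-W[i])[1::-1])) for i,j in((0,1),(2,3))],np.linalg.norm(W[1]-W[0]))
E
```

```text
tip [0.55   0.0567 0.1527] 0.00067912030126712
tip [0.571  0.0438 0.1532] 0.00018865252839160888
tip [0.5752 0.097  0.1583] 0.000504297024947734
tip [0.5956 0.0852 0.1512] 0.0005485085467436747
mean [0.5729 0.0707 0.1539]
0 [0.5729 0.0699 0.159 ] [-0.0202  0.0126  0.    ] [np.float64(58.90895243599507), np.float64(59.60512192663986)]
1 [0.5727 0.0716 0.159 ] [-0.0207  0.0127  0.    ] [np.float64(57.55155915960436), np.float64(59.23371561472569)]
rail [0.5529 0.0489 0.132 ] 0.0017843164375092105
rail [0.5816 0.0988 0.1329] 0.000782558933592727
rail [0.5628 0.0424 0.1308] 0.0007619618020485831
rail [0.5925 0.0933 0.129 ] 0.00037833188326772603
0 [0.5721 0.071  0.13  ] [np.float64(59.81673485302105), np.float64(59.12752950573957)] 0.05851213537450711
1 [0.5728 0.0707 0.13  ] [np.float64(60.518885930520575), np.float64(60.34992764589365)] 0.05772435674165128
```

The seat lies at (0.5727, 0.0708) and the trough yaw is about 59.4°. Tip spacing and heights fit the given sizes. Next I'll align above the clip.

```bash
python3 -m inch '[{"hand":1,"slide":[-2,-1,0],"yaw":0.17},{"hand":1,"slide":[-4,-2,0],"yaw":0.34},{"hand":1,"slide":[-6,-3,-1],"yaw":0.51},{"hand":1,"slide":[-7.7,-4.1,-2],"yaw":0.68},{"hand":1,"slide":[-7.7,-4.1,-3],"yaw":0.85},{"hand":1,"slide":[-7.7,-4.1,-4.5],"yaw":0.995},{"hand":1,"slide":[-7.7,-4.1,-5.5],"yaw":0.995},{"hand":1,"slide":[-7.7,-4.1,-5.5],"yaw":0.995},{"hand":1,"slide":[-7.7,-4.1,-5.5],"yaw":0.995}]'
python3 - <<'E'
from h import *
s=sense();R=s['ee_rot'];print(s['tcp_pos'],np.degrees(np.arctan2(-R[1,0],-R[0,0])),R[:,2],s['wrist_force'],s['joints'])
ims=[capture(n) for n in('scene','side','wrist')]
for n,i in zip(('scene','side','wrist'),ims): cv2.imwrite(f'pics/{n}3.png',i)
L=np.array([-R[0,0],-R[1,0]]);t=s['tcp_pos']
out=[]
for n,i in zip(('scene','side'),ims):
    p=proj(cam(n),[.5727,.0708,.165]);x,y=int(p[0])-50,int(p[1])-50
    out.append(cv2.resize(i[y:y+100,x:x+100],(400,400),interpolation=cv2.INTER_CUBIC));print(n,x,y)
cv2.imwrite('pics/c4.png',np.hstack(out))
E
```

```text
time_s: 6.88
tcp_pos: [0.5733, 0.0709, 0.2488]
ee_rot: [[-0.511, -0.86, 0.001], [-0.86, 0.511, 0.0], [-0.001, -0.001, -1.0]]
wrist_force: [-0.7, 0.8, -0.3]
gripper_width: 0.278
[0.57334433 0.07092651 0.24877765] 59.279488590314934 [ 9.65647848e-04  4.60193206e-05 -9.99999533e-01] [-0.72004219  0.81484211 -0.31904865] [ 2.31180814e+01  1.94256507e+01 -1.00981490e+01  2.21893045e-02
 -6.04242823e+01 -5.38495484e+01]
scene 221 129
side 270 130
```

View pics/c4.png

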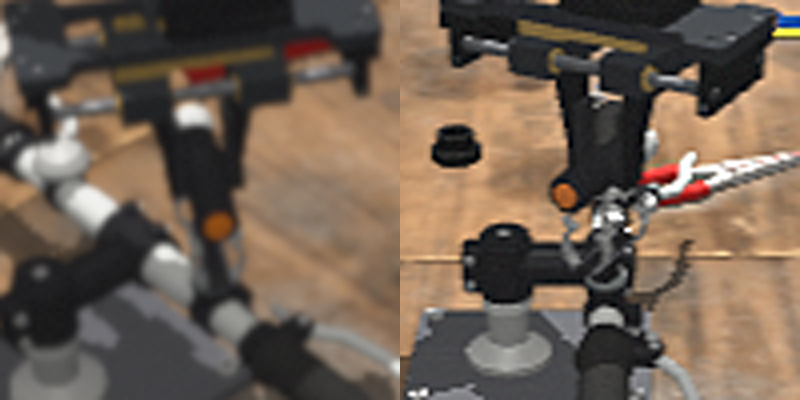

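The lamp is held with the orange end rearward and lies above the trough in both views. I'll check the orange end against the expected point.

```bash
python3 - <<'E'
from h import *
np.set_printoptions(precision=4,suppress=True)
P=[]
for n,(x,y) in(('scene',(221,129)),('side',(270,130))):
    i=cv2.imread(f'pics/{n}3.png')[y:y+100,x:x+100];h=cv2.cvtColor(i,cv2.COLOR_BGR2HSV)
    m=(h[...,0]<16)&(h[...,1]>180)&(h[...,2]>110)
    k,l,st,ce=cv2.connectedComponentsWithStats(m.astype(np.uint8));b=1+st[1:,4].argmax();print(n,st[b,4],ce[b]);P.append(ce[b]+[x,y])
X,e=tri(cam('scene'),P[0],cam('side'),P[1]);s=sense();R=s['ee_rot'];print(X,e,R.T@(X-s['tcp_pos']))
E
python3 -m inch '[{"hand":1,"slide":[-0.05,0,-1],"yaw":0},{"hand":1,"slide":[-0.05,0,-1.8],"yaw":0},{"hand":1,"slide":[-0.05,0,-2.2],"yaw":0},{"hand":1,"slide":[-0.05,0,-2.2],"yaw":0}]'
```

```text
scene 25 [54.24 55.96]
side 23 [40.9565 48.6087]
[0.5486 0.0294 0.1887] 0.0012835323394380371 [ 0.0485 -0.      0.0601]
time_s: 7.52
tcp_pos: [0.5728, 0.0708, 0.2263]
ee_rot: [[-0.51, -0.86, 0.001], [-0.86, 0.51, -0.001], [0.0, -0.001, -1.0]]
wrist_force: [1.5, -2.5, 0.2]
gripper_width: 0.279
```

The end sits 48.5 mm back and 60 mm below the TCP, as expected, so the lamp is centred in the grip. Pressing down.

```bash
python3 -m inch '[{"hand":1,"slide":[0,0,-0.4],"yaw":0},{"hand":1,"slide":[0,0,-0.8],"yaw":0},{"hand":1,"slide":[0,0,-0.8],"yaw":0}]'
python3 -m inch '[{"hand":1,"slide":[0,0,-0.4],"yaw":0},{"hand":1,"slide":[0,0,-0.8],"yaw":0},{"hand":1,"slide":[0,0,-0.8],"yaw":0}]'
python3 -m inch '[{"hand":1,"slide":[0,0,-0.2],"yaw":0},{"hand":1,"slide":[0,0,-0.4],"yaw":0},{"hand":1,"slide":[0,0,-0.4],"yaw":0}]'
```

```text
time_s: 7.9
tcp_pos: [0.5737, 0.0713, 0.2204]
ee_rot: [[-0.509, -0.861, 0.004], [-0.861, 0.509, 0.001], [-0.003, -0.003, -1.0]]
wrist_force: [-0.5, -0.6, 6.7]
gripper_width: 0.279
time_s: 8.28
tcp_pos: [0.5733, 0.0716, 0.2109]
ee_rot: [[-0.509, -0.861, 0.003], [-0.861, 0.509, 0.001], [-0.003, -0.002, -1.0]]
wrist_force: [1.7, 1.2, 1.9]
gripper_width: 0.283
time_s: 8.65
tcp_pos: [0.5725, 0.0709, 0.2057]
ee_rot: [[-0.51, -0.86, -0.0], [-0.86, 0.51, -0.0], [0.0, 0.0, -1.0]]
wrist_force: [2.5, -1.0, -2.0]
gripper_width: 0.278
```

```bash
python3 -m inch '[{"hand":1,"slide":[0,0,-0.1],"yaw":0},{"hand":1,"slide":[0,0,-0.2],"yaw":0},{"hand":1,"slide":[0,0,-0.2],"yaw":0}]'
```

```text
time_s: 9.02
tcp_pos: [0.5726, 0.0709, 0.2055]
ee_rot: [[-0.51, -0.86, 0.001], [-0.86, 0.51, -0.0], [-0.0, -0.001, -1.0]]
wrist_force: [0.8, 0.6, 5.6]
gripper_width: 0.28
```

The force rose against a stop with the lamp centre at about 0.1445 m, so it's home. Next I'll swivel by −61.1° to straight ahead (−1.8° in the world).

```bash
python3 -m inch '[{"hand":1,"slide":[0,0,0.1],"yaw":-0.1},{"hand":1,"slide":[0,0,0.1],"yaw":-0.23},{"hand":1,"slide":[0,0,0.1],"yaw":-0.37},{"hand":1,"slide":[0,0,0.1],"yaw":-0.51},{"hand":1,"slide":[0,0,0.1],"yaw":-0.65},{"hand":1,"slide":[0,0,0.1],"yaw":-0.79},{"hand":1,"slide":[0,0,0.1],"yaw":-0.93},{"hand":1,"slide":[0,0,0.1],"yaw":-1.066},{"hand":1,"slide":[0,0,0.1],"yaw":-1.066},{"hand":1,"slide":[0,0,0.1],"yaw":-1.066}]'
python3 - <<'E'
from h import *
s=sense();R=s['ee_rot'];print(s['tcp_pos'],np.degrees(np.arctan2(-R[1,0],-R[0,0])),s['wrist_force'],s['moment'])
E
```

```text
time_s: 10.28
tcp_pos: [0.5731, 0.0709, 0.2056]
ee_rot: [[-1.0, 0.028, 0.002], [0.028, 1.0, 0.0], [-0.002, 0.0, -1.0]]
wrist_force: [3.6, -1.4, 1.0]
gripper_width: 0.279
[0.57306989 0.07091789 0.20563875] -1.621622947477679 [ 3.59314705 -1.3817832   0.99009337] [-0.63075021 -1.38690586  0.0280534 ]
```

```bash
python3 -m inch '[{"hand":0.3,"slide":[0,0,0],"yaw":0},{"hand":0.3,"slide":[0,0,0],"yaw":0},{"hand":0.3,"slide":[0,0,0],"yaw":0},{"hand":0.3,"slide":[0,0,2],"yaw":0},{"hand":0.3,"slide":[0,0,6],"yaw":0},{"hand":0.3,"slide":[3,0,11],"yaw":0},{"hand":0.3,"slide":[6,0,16],"yaw":0},{"hand":0.3,"slide":[8,0,18],"yaw":0},{"hand":0.3,"slide":[8,0,18],"yaw":0},{"hand":0.3,"slide":[8,0,18],"yaw":0}]'
python3 - <<'E'
from h import *
import pickle
s=sense();pickle.dump(s,open('sF.pkl','wb'));w=capture('wrist');sc,sd=capture('scene'),capture('side')
for n,i in(('w',w),('scene',sc),('side',sd)): cv2.imwrite(f'pics/{n}F.png',i)
c=cam('wrist',s);print(proj(c,[.5729,.0709,.145]),s['tcp_pos'])
z=lambda i:cv2.resize(i,(320,240),interpolation=cv2.INTER_CUBIC)
r=np.vstack([z(sc[140:230,215:335]),z(sd[140:230,255:375])])
cv2.imwrite('pics/c5.png',np.hstack([cv2.resize(w,(480,480)) if 0 else w[:,:480],r]))
E
```

```text
time_s: 11.52
tcp_pos: [0.6515, 0.0711, 0.3834]
ee_rot: [[-1.0, 0.03, -0.004], [0.03, 1.0, -0.0], [0.004, -0.0, -1.0]]
wrist_force: [-0.1, 0.6, -0.6]
gripper_width: 0.697
[318.56882153 130.03627788] [0.6514795  0.07108798 0.38342392]
```

View pics/c5.png

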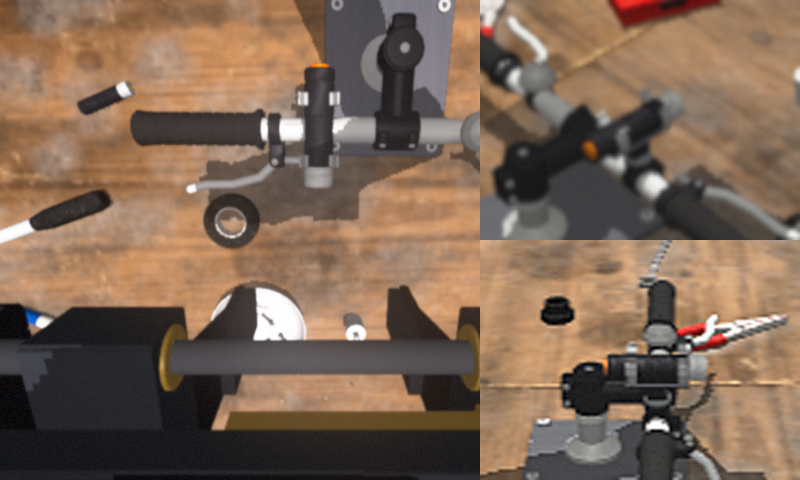

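The final view shows the lamp between both finger pairs, orange end at (319,66) and lens at (319,185). The bar runs level from (140,128) to (475,130), so it is square to the lamp. Tape, caliper and wrench look untouched. Now a numerical check.

```bash
python3 - <<'E'
from h import *
import pickle
np.set_printoptions(precision=4,suppress=True)
P={}
def org(i,x,y,w,h_):
    h=cv2.cvtColor(i[y:y+h_,x:x+w],cv2.COLOR_BGR2HSV);m=(h[...,0]<18)&(h[...,1]>170)&(h[...,2]>90)
    k,l,st,ce=cv2.connectedComponentsWithStats(m.astype(np.uint8));b=1+st[1:,4].argmax();return ce[b]+[x,y],st[b]
for n,f,b in(('scene','scene',(240,180,40,40)),('side','side',(290,175,25,25)),('wrist','w',(300,55,40,25))):
    p,st=org(cv2.imread(f'pics/{f}F.png'),*b);P[n]=p;print(n,p,st)
cw=cam('wrist',pickle.load(open('sF.pkl','rb')))
print('orange end sc-wrist',tri(cam('scene'),P['scene'],cw,P['wrist']),'sc-side',tri(cam('scene'),P['scene'],cam('side'),P['side']))
g=cv2.cvtColor(cv2.imread('pics/wF.png'),cv2.COLOR_BGR2GRAY)
# barrel edges between finger pairs and beyond; centre line from dark run
c=[]
for r in list(range(72,88))+list(range(108,118))+list(range(140,150)):
    q=np.where(g[r,295:345]<75)[0]
    if len(q): c.append((295+np.median(q),r))
fit=np.polyfit([b for a,b in c],[a for a,b in c],1)
A,B=[plane(cw,(np.polyval(fit,r),r),.145) for r in(70,185)];print('lamp',A,B,np.degrees(np.arctan2(*(B-A)[1::-1])))
cols=list(range(145,255,5));e=[]
for x in cols:
    q=np.where(g[105:155,x]<75)[0]; e.append(105+np.median(q))
bl=np.polyfit(cols,e,1);A,B=[plane(cw,(x,np.polyval(bl,x)),.085) for x in(140,260)]
d=B-A;print('bar ahead yaw from right grip',np.degrees(np.arctan2(-d[0],d[1])),A,B)
E
```

```text
scene [255.8182 195.4091] [14 13  5  6 22]
side [301.7143 187.1429] [11 10  2  5  7]
wrist [318.9074  64.963 ] [11  8 17  5 54]
orange end sc-wrist (array([0.5242, 0.0723, 0.1463]), np.float64(0.0011729982690049305)) sc-side (array([0.525 , 0.0724, 0.1461]), np.float64(0.0005766375323123845))
lamp [0.5272 0.0733 0.145 ] [0.6184 0.0681 0.145 ] -3.276838713721618
bar ahead yaw from right grip -1.948190094974006 [ 0.5665 -0.1044  0.085 ] [0.5705 0.0131 0.085 ]
```

```bash
python3 -c "
from station import *
print(finish_job())"
```

```text
the job is handed in; nothing more can be done
None
```

The middle-sized lamp is in the handlebar clip, pointing straight ahead with the lens forward, and I handed the job in at about 12 s. I pressed it in along the turned trough, swivelled clip and lamp by about −61°, let go and lifted clear. The hand-in gives no verdict, so what follows rests on my own checks.

- **Fully home:** the press ran up against a stop with the lamp centre at about 0.1445 m. After release, the orange end triangulated to 0.146 m high in two camera pairs, with the seat at about 0.145 m.
- **Centred along the trough:** the rear end is about 48.7 mm behind the measured seat, against a nominal 48 mm.
- **Pointing:** the bar gives straight ahead as −1.8° to −1.95° in the world frame. The lamp reads −1.6° from the gripper pose and from its rear end to the seat. The barrel centre line reads −3.3°, which disagrees by about 1.5°, probably from shading. All readings are within the 5° limit.
- **Bystanders:** the torque wrench, caliper and tape looked untouched by eye, but I did not measure their positions.

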